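# Close the split specimen mould and hold it shut

## Task

Close the split specimen mould. First turn the black bar of the lock collar in the screwed-down lower half clockwise (seen from above) until its white pointer stands at the red locked mark, then set the blue upper half on both dowels and press it down against the spring plungers until the two halves meet fully. Finish while still pressing it shut with the gripper, do not let go, and leave the beaker, dropper bottle, tissue pack and timer where they are.

Things in the scene. Friction and masses are not known exactly. Their poses are not given: they have to be found in the camera images.
- lower_half: Lower mould half, fixed to the bench: aluminium block 130 (x) x 80 (y) mm on a dark flange 150 x 96 x 8 mm. Origin: centre of its underside, on the bench, z up. Flat top (parting plane) 30 mm above the origin. Two bullet-nosed steel dowels, 9.6 mm in diameter, stand 20 mm above the parting plane at x = +-46 mm, y = 0. Red locked mark on the top at x = 0, y = +33 mm.
- seat (a point): Centre of the lower half's parting plane (30 mm above the underside), axes as the lower half's. With the mould shut the upper half's origin lies here.
- collar (a joint): Lock collar, a steel disc 44 mm across and 3 mm high in the middle of the lower half. 0 = open (small black mark), grows clockwise seen from above; 1.2 rad = white pointer at the red mark, bar along the lower half's y (square across the line of the dowels); end stop at 1.45. Stays where it is left; turning takes about 0.1 N m.
- collar_bar (a point): The collar's grip bar: point on the collar's axis, 10 mm above the parting plane; y runs along the bar towards the end with the white pointer. The black bar is 56 mm long, 10 mm wide and stands 3 to 17 mm above the parting plane; pinch it across its 10 mm width. Only the dowels and plungers rise beside it.
- upper_half: Upper mould half, blue, loose, upright on the bench, 0.3 kg, 130 (x) x 80 (y) x 28 mm. Origin: centre of its underside, z up. 12 mm through-bores for the dowels at x = +-46, y = 0; fits either way round. Channel under it along y, 48 wide, 20 high, clears the collar bar only when locked. Black grip rib in the middle of its top, 20 wide (x), 54 long (y), 28 to 60 mm above the origin.
- plunger0 (a joint): Brass spring plunger 1 of 4, 8 mm in diameter, in the lower half at x = 46, y = 27 mm. 0 = out, standing 5 mm above the parting plane; 0.005 = flush. The four together resist with 5 N at first and 9 N when flush, more than the upper half weighs, so left alone it rides 5 mm open.
- plunger1 (a joint): Brass spring plunger 2 of 4, 8 mm in diameter, in the lower half at x = 46, y = -27 mm. 0 = out, standing 5 mm above the parting plane; 0.005 = flush. The four together resist with 5 N at first and 9 N when flush, more than the upper half weighs, so left alone it rides 5 mm open.
- plunger2 (a joint): Brass spring plunger 3 of 4, 8 mm in diameter, in the lower half at x = -46, y = 27 mm. 0 = out, standing 5 mm above the parting plane; 0.005 = flush. The four together resist with 5 N at first and 9 N when flush, more than the upper half weighs, so left alone it rides 5 mm open.
- plunger3 (a joint): Brass spring plunger 4 of 4, 8 mm in diameter, in the lower half at x = -46, y = -27 mm. 0 = out, standing 5 mm above the parting plane; 0.005 = flush. The four together resist with 5 N at first and 9 N when flush, more than the upper half weighs, so left alone it rides 5 mm open.
- beaker: Bystander: small clear graduated beaker, 53 x 59 x 70 mm high. Origin: centre of its underside.
- dropper_bottle: Bystander: stain dropper bottle with a red rubber teat, 33 mm across, 108 mm high. Origin: centre of its underside.
- tissue_pack: Bystander: flat white and green pack of lens tissue, 70 x 100 x 10 mm. Origin: centre of its underside.
- timer: Bystander: white count-down timer standing on its foot, 37 x 66 x 63 mm high. Origin: centre of its underside.

How it is judged:
By the outcome, as a careful person would: the job done as asked, in the order asked, and still so for the second after the job is handed in, while the arm keeps its last pose, push and grip.
It also fails if it takes over 56 s, if anything falls off the work surface, if the arm or the gripper's body presses on something with over 40 N, if the wrist force passes 120 N, or if a joint passes its speed limit or range.

## Robot

A 7-joint arm with a two-finger parallel gripper is mounted at the origin on a cart in front of the work surface, level with it; the furniture and walls round the work are solid. World frame = base frame: x ahead of the robot, y to its left, z up, the work surface at z = 0. Lengths are in m, angles in rad, forces in N, time in s.
With the tool pointing down it reaches from about 0.4 to 0.85 m from the base axis. Payload 4.5 kg.
Tool frame: the origin (TCP) lies midway between the tips of the shut fingers; the grasp point (between the pads) lies 19 mm behind it; z points along the fingers, y is the line along which they close (so a half turn about z gives the same grasp; the last joint's range is limited). The gripper opens to 85 mm and grips with 20 to 120 N. Pads are 22 mm wide; open, the fingers measure 114 mm over their backs; the gripper's body (76 mm by 85 mm) begins 54 mm behind the grasp point. The pads swing forward as they close: fully open they stand 13 mm farther back than shut.
Start: joints at [1.215, 0.689, -0.195, 1.565, 0.157, 0.902, -0.215], TCP at [0.238, -0.578, 0.231] pointing down, gripper open.
Joint ranges: [-3.01, 3.01], [-0.46, 2.08], [-1.47, 1.51], [0.13, 2.56], [-1, 4.14], [0.04, 2.09], [-2.66, 2.66]. Speed limits (rad/s): [2.57, 2.57, 3.14, 3.14, 3.14, 3.14, 3.14].

## Interface

Orientations are given as a unit quaternion [x, y, z, w].
In Python, from bench import * gives the robot as it stands. The module is installed in compiled form; this text tells all that it offers.
- The arm moves only by the tool drive_tool, never from a script. Its argument "steps" is a list that holds one entry, the list of rows, each a list of 6 numbers: the shift along the tool's x, y, z as a fraction of full scale, then the turn, a rotation vector about the tool's x, y, z as a fraction of full scale. A call has 1 to 8 rows; each row is the pose to reach, as a shift and turn from the pose commanded when the call began, along the tool's axes at that moment, turning the shorter way round; what a row does not reach only later rows make up. Full scale, the value 1, is 500 mm for a shift and 360 degrees for a turn. A row lasts 1/12 s, in which the tool goes at most 41.7 mm and 7.16 degrees, less where a joint would pass 70% of its speed; a pose out of reach is approached as far as the arm can. A call with a number of a shift or a turn outside -1 to 1 is refused whole. A call with a gripper value outside its range is refused whole. "jaw" is the closure in counts, from 0 (fully open) to 255 (shut), set as the call begins (left out, the last holds). The fingers move at their own pace and stop on an object; "newtons" is the grip in N (left out, the last holds). Time passes only in rows, so rows that repeat a pose let the fingers close. It gives the time, the measured TCP pose, the force, the opening and the grip force at its end, in the units of the state.
- sense(): the state, without advancing time (a new reading comes with each control period).
- read_camera(name): name is "side" or "top" or "wrist"; returns a dict with "img" (400x640x3 uint8, red, green, blue), "K" (3x3 intrinsics, pixels), "position" and "orientation" of the camera in the world; the wrist camera has in their place "hand_eye" (4x4, takes a point from camera to tool coordinates, whose origin is the TCP and whose axes are the flange's). Camera axes: x right, y up, looking along -z (the intrinsics and any distortion apply to the point x, -y, -z); pixel columns grow to the right and rows downward; lengths in m; the calibration is good to about 2 mm. A picture is of the moment at which its call begins: read the wrist's pose just before it. There is no depth.
- hand_in(): hands the job in; it is judged then, once.
The state is a dict: "t": time; "joints": joint angles; "joint_vel": joint speeds; "joint_efforts": joint torques, N m; "ee_pos": TCP position; "ee_rot": TCP orientation; "contact_force": force on the tool from outside, world axes, zero at the start; "moment": the same for the moment, N m; "width": finger opening in m; "grip_force": force on a finger pad.
Only numpy, scipy, OpenCV 4.12 (cv2) and the standard library are available. Lean on these libraries where they do the work, as an engineer would, in place of code of your own. Each camera call takes 0.05 s, during which the arm holds its last target. There are 200 camera calls.

## Working session

There is one attempt and no reset: what is moved stays moved. The work goes in short steps, Python scripts to look and compute and a tool call to move; the robot and the scene stay as the last step left them, time stands still between calls to the robot, and variables do not carry over. Pictures are saved under pics/ and viewed, at most 10 in all, crops included, and the job is handed in when it is done.

Besides the shell and the picture viewer there is one more tool, called after "Call:" as name(argument=value, ...) on one line, values as JSON. drive_tool: Moves the arm, as the interface text tells. Shift numbers are shares of 500 mm and turn numbers shares of 360 degrees, none past 1 either way. Its arguments: {"type":"object","properties":{"steps":{"type":"array"},"jaw":{"type":"number"},"newtons":{"type":"number"}},"required":["steps"]}

```bash
mkdir -p pics; cat > h.py <<'E'
from bench import *
import numpy as np, cv2
from scipy.spatial.transform import Rotation as R
def snap(n,f):
    s=sense(); c=read_camera(n); cv2.imwrite(f'pics/{f}.png',c['img'][:,:,::-1])
    if n=='wrist':
        T=np.eye(4);T[:3,:3]=R.from_quat(s['ee_rot']).as_matrix();T[:3,3]=s['ee_pos'];T=T@np.array(c['hand_eye'])
        P,M=T[:3,3],T[:3,:3]
    else: P,M=np.array(c['position']),R.from_quat(c['orientation']).as_matrix()
    np.savez(f'pics/{f}.npz',K=c['K'],P=P,M=M,d=np.array(c.get('distortion',[])) )
    print(n,[k for k in c],np.round(P,3))
    return c
def px2w(f,u,v,z):
    d=np.load(f'pics/{f}.npz');K=d['K']
    r=d['M']@np.array([(u-K[0,2])/K[0,0],-(v-K[1,2])/K[1,1],-1]);t=(z-d['P'][2])/r[2]
    return (d['P']+t*r)
def w2px(f,p):
    d=np.load(f'pics/{f}.npz');K=d['K'];q=d['M'].T@(np.array(p)-d['P'])
    return K[0,0]*q[0]/-q[2]+K[0,2], K[1,1]*q[1]/q[2]+K[1,2]
E
python3 - <<'E'
from h import *
s=sense();print({k:np.round(v,3) for k,v in s.items()})
c=snap('top','top0');print(c['K'],{k:v for k,v in c.items() if k not in('img','K')});snap('side','side0')
E
```

```text
{'t': np.float64(0.0), 'joints': array([ 1.215,  0.69 , -0.194,  1.566,  0.157,  0.902, -0.215]), 'joint_vel': array([ 0.   , -0.   , -0.001, -0.   ,  0.002,  0.   ,  0.002]), 'joint_efforts': array([ 0.0000e+00, -5.3962e+01, -1.2670e+00, -1.5854e+01,  9.0000e-03,
        9.0000e-03, -0.0000e+00]), 'ee_pos': array([ 0.237, -0.578,  0.23 ]), 'ee_rot': array([ 0.981,  0.194, -0.   , -0.001]), 'contact_force': array([-0.119,  0.791, -0.606]), 'moment': array([-0.029,  0.073,  0.031]), 'grip_force': np.float64(0.0), 'width': np.float64(0.086)}
top ['img', 'K', 'position', 'orientation'] [ 0.37  -0.165  1.195]
[[502.18223109   0.         322.08580614]
 [  0.         502.18223109 207.49002478]
 [  0.           0.           1.        ]] {'position': array([ 0.3698434 , -0.16463818,  1.19518572]), 'orientation': array([-0.05684825,  0.05659937,  0.71075034, -0.69885531])}
side ['img', 'K', 'position', 'orientation'] [ 0.866 -0.796  1.207]
```

View pics/top0.png

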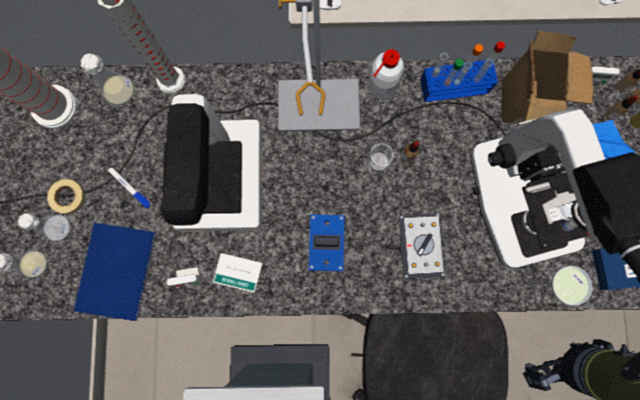

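View pics/side0.png

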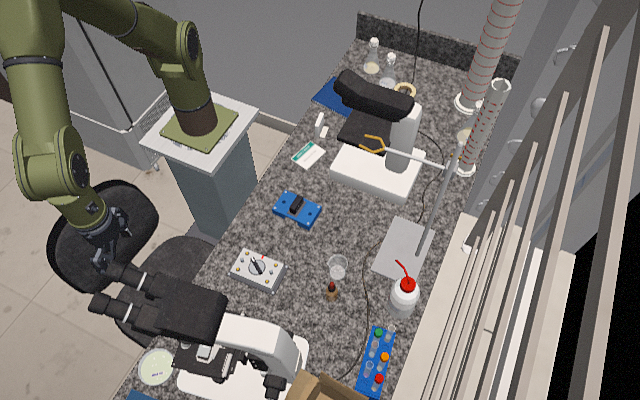

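The top view shows the blue upper half at about (326,242), the lower half at (424,245) with its red mark on the left side, the beaker at (381,157), the bottle at (412,148), and the microscope to the right. I'll zoom in on the halves.

```bash
python3 - <<'E'
from h import *
i=cv2.imread('pics/top0.png')[205:285,300:454];cv2.imwrite('pics/crop0.png',cv2.resize(i,None,fx=5,fy=5,interpolation=cv2.INTER_CUBIC))
for n,u,v,z in [('low',424,245,.03),('bar',424,245,.047),('up',326,242,.028),('beak',381,157,.0),('bot',412,148,.05)]: print(n,px2w('top0',u,v,z).round(3))
E
```

```text
low [ 0.466 -0.401  0.03 ]
bar [ 0.465 -0.397  0.047]
up [ 0.477 -0.174  0.028]
beak [ 0.686 -0.312  0.   ]
bot [ 0.694 -0.38   0.05 ]
```

View pics/crop0.png

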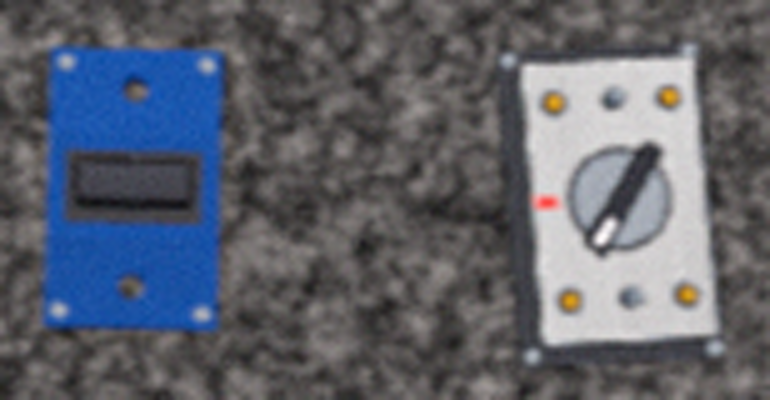

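The zoom shows plungers at about (554,103), (670,97), (571,300), (688,294), the bar from white end (598,245) to (652,148), the red mark at (546,202), and bores at (136,91) and (131,287).

```bash
cat >> h.py <<'E'
def delta(p,yaw=None,ydir=None):
    """tool-frame shift (fractions) & z-turn fraction to put TCP at p pointing down with tool y-axis along world angle ydir (mod pi)"""
    s=sense();M=R.from_quat(s['ee_rot']).as_matrix()
    print('shift',(M.T@(np.array(p)-s['ee_pos'])/.5).round(4))
    if ydir is not None:
        # candidates
        for k in (0,np.pi):
            y=np.array([np.cos(ydir+k),np.sin(ydir+k),0]);z=np.array([0,0,-1.]);x=np.cross(y,z)
            r=R.from_matrix(M.T@np.stack([x,y,z],1)).as_rotvec();print('turn',(r/2/np.pi).round(4),'deg',np.degrees(r).round(1))
E
python3 - <<'E'
from h import *
g=lambda c,r,z:px2w('top0',(c+.5)/5-.5+300,(r+.5)/5-.5+205,z)
P=np.array([g(*p,.035) for p in[(554,103),(670,97),(571,300),(688,294)]])
print(P.round(4),P.mean(0)); a=P[:2].mean(0)-P[2:].mean(0);print('low x dir',np.degrees(np.arctan2(a[1],a[0])),np.linalg.norm(a))
D=np.array([g(614,97,.05),g(632,296,.05)]);print('dowels',D,D.mean(0))
r=g(546,202,.03);print('red',r)
b=g(598,245,.047),g(652,148,.047);print('bar',b,np.degrees(np.arctan2(*(b[0]-b[1])[1::-1])),np.mean(b,0),np.linalg.norm(b[0]-b[1]))
u=g(136,91,.028),g(131,287,.028);print('up',np.mean(u,0),np.degrees(np.arctan2(*(u[0]-u[1])[1::-1])))
s=sense();print(R.from_quat(s['ee_rot']).as_matrix().round(3)); c=read_camera('wrist');print(np.round(c['hand_eye'],3))
delta([.466,-.40,.23],ydir=0)
E
```

```text
[[ 0.5126 -0.3705  0.035 ]
 [ 0.5145 -0.4246  0.035 ]
 [ 0.4213 -0.3743  0.035 ]
 [ 0.4232 -0.4281  0.035 ]] [ 0.46787849 -0.39939044  0.035     ]
low x dir 2.265295483569423 0.0913522877026218
dowels [[ 0.51303328 -0.39555499  0.05      ]
 [ 0.42199242 -0.39928934  0.05      ]] [ 0.46751285 -0.39742217  0.05      ]
red [ 0.46697282 -0.36563679  0.03      ]
bar (array([ 0.44552796, -0.38555078,  0.047     ]), array([ 0.48953428, -0.41244954,  0.047     ])) 148.5647370219232 [ 0.46753112 -0.39900016  0.047     ] 0.051576151664089236
up [ 0.47672308 -0.17426354  0.028     ] -2.4946970144750087
[[ 0.925  0.38  -0.001]
 [ 0.38  -0.925  0.002]
 [-0.    -0.002 -1.   ]]
[[ 0.001  0.949  0.314  0.08 ]
 [ 1.    -0.001  0.     0.001]
 [ 0.001  0.314 -0.949 -0.142]
 [ 0.     0.     0.     1.   ]]
shift [ 0.5582 -0.1549  0.0015]
turn [-2.000e-04 -1.000e-04 -1.879e-01] deg [ -0.1  -0.  -67.7]
turn [-1.000e-04  2.000e-04  3.121e-01] deg [-0.000e+00  1.000e-01  1.123e+02]
```

Call:
drive_tool(steps=[[[0.329, -0.206, 0.02, 0, 0, -0.15], [0.329, -0.206, 0.02, 0, 0, -0.15], [0.329, -0.206, 0.02, 0, 0, -0.15], [0.329, -0.206, 0.02, 0, 0, -0.15], [0.329, -0.206, 0.02, 0, 0, -0.15], [0.329, -0.206, 0.02, 0, 0, -0.15], [0.329, -0.206, 0.02, 0, 0, -0.15], [0.329, -0.206, 0.02, 0, 0, -0.15]]], jaw=120, newtons=60)

```text
t: 0.82
ee_pos: [0.3509, -0.4196, 0.2211]
ee_rot: [0.784, 0.621, -0.0, -0.0]
contact_force: [-0.5, 0.2, 0.3]
width: 0.0452
grip_force: 0.0
```

```bash
python3 - <<'E'
from h import *
print(sense()['joints'].round(2))
delta([.4675,-.399,.20],ydir=np.radians(59))
E
```

```text
[ 1.06  0.63 -0.45  1.81  0.37  0.79  0.19]
shift [0.0935 0.2177 0.0422]
turn [-0.000e+00 -1.000e-04 -2.007e-01] deg [ -0.   -0.  -72.2]
turn [-1.000e-04  0.000e+00  2.993e-01] deg [ -0.    0.  107.8]
```

Call:
drive_tool(steps=[[[0.0935, 0.2177, 0.042, 0, 0, -0.15], [0.0935, 0.2177, 0.042, 0, 0, -0.15], [0.0935, 0.2177, 0.042, 0, 0, -0.15], [0.0935, 0.2177, 0.042, 0, 0, -0.15], [0.0935, 0.2177, 0.042, 0, 0, -0.15], [0.0935, 0.2177, 0.042, 0, 0, -0.15], [0.0935, 0.2177, 0.042, 0, 0, -0.15], [0.0935, 0.2177, 0.042, 0, 0, -0.15]]])

```text
t: 1.48
ee_pos: [0.467, -0.4007, 0.1998]
ee_rot: [0.417, 0.909, 0.0, -0.0]
contact_force: [-1.2, 0.3, -0.1]
width: 0.0456
grip_force: 0.0
```

Call:
drive_tool(steps=[[[0, 0, 0, 0, 0, -0.05], [0, 0, 0, 0, 0, -0.05], [0, 0, 0, 0, 0, -0.05], [0, 0, 0, 0, 0, -0.05], [0, 0, 0, 0, 0, -0.05]]])

```text
t: 1.9
ee_pos: [0.4671, -0.4007, 0.2]
ee_rot: [0.274, 0.962, 0.0, -0.0]
contact_force: [0.1, -0.7, -0.4]
width: 0.0452
grip_force: 0.0
```

```bash
python3 - <<'E'
from h import *
s=sense();print(s['joints'].round(2),s['ee_pos'],s['contact_force'])
snap('wrist','w1')
E
```

```text
[ 1.04  0.81 -0.76  1.61  0.64  0.99  1.08] [ 0.46707452 -0.40068351  0.19995234] [ 0.10858619 -0.72151156 -0.35485362]
wrist ['img', 'K', 'hand_eye'] [ 0.399 -0.359  0.342]
```

View pics/w1.png

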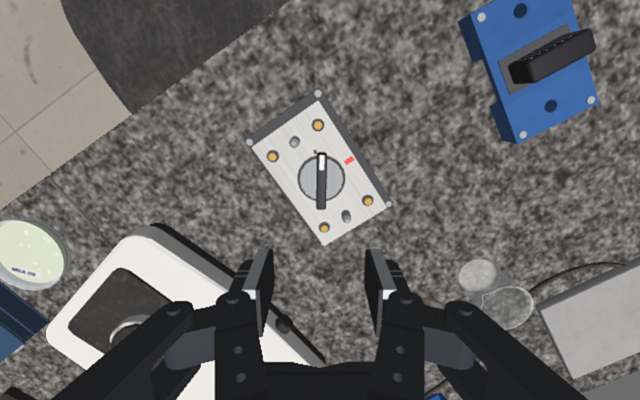

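The wrist view shows the plungers at (318,125), (273,156), (368,201), (324,228), the bar from white end (321,154) to (321,208), the red mark at (349,160), and the upper bores at (520,10) and (551,106).

```bash
python3 - <<'E'
from h import *
g=lambda c,r,z:px2w('w1',c,r,z)
P=np.array([g(*p,.035) for p in[(368,201),(324,228),(318,125),(273,156)]])
print(P.round(4),P.mean(0)); a=P[:2].mean(0)-P[2:].mean(0);print('low x dir',np.degrees(np.arctan2(a[1],a[0])),np.linalg.norm(a))
D=np.array([g(294,142,.048),g(346,215,.048)]);print('dowels',D.mean(0))
b=g(321,153,.047),g(321,209,.047);print('bar',b,np.degrees(np.arctan2(*(b[0]-b[1])[1::-1])),np.mean(b,0),np.linalg.norm(b[0]-b[1]))
u=g(520,10,.028),g(551,106,.028);print('up',np.mean(u,0),np.degrees(np.arctan2(*(u[0]-u[1])[1::-1])),np.linalg.norm(u[0]-u[1]))
delta([.468,-.399,.036],ydir=np.radians(59))
E
```

```text
[[ 0.5115 -0.3699  0.035 ]
 [ 0.5134 -0.4236  0.035 ]
 [ 0.4203 -0.3734  0.035 ]
 [ 0.4223 -0.4262  0.035 ]] [ 0.46688536 -0.39828866  0.035     ]
low x dir 1.9131033762024388 0.09115723259842416
dowels [ 0.46443341 -0.39734251  0.048     ]
bar (array([ 0.44267375, -0.38388769,  0.047     ]), array([ 0.48997246, -0.41301514,  0.047     ])) 148.3744490896158 [ 0.4663231  -0.39845142  0.047     ] 0.0555479682525926
up [ 0.47625435 -0.1743843   0.028     ] 177.68889848706908 0.09208844959150243
shift [1.000e-04 3.700e-03 3.281e-01]
turn [-0.     -0.0001 -0.0022] deg [-0.  -0.  -0.8]
turn [-1.000e-04  0.000e+00  4.978e-01] deg [ -0.    0.  179.2]
```

Call:
drive_tool(steps=[[[0.001, 0.0037, 0.07, 0, 0, 0], [0.001, 0.0037, 0.14, 0, 0, 0], [0.001, 0.0037, 0.21, 0, 0, 0], [0.001, 0.0037, 0.26, 0, 0, 0], [0.001, 0.0037, 0.3, 0, 0, 0], [0.001, 0.0037, 0.32, 0, 0, 0], [0.001, 0.0037, 0.326, 0, 0, 0], [0.001, 0.0037, 0.326, 0, 0, 0]]])

```text
t: 2.62
ee_pos: [0.4681, -0.3987, 0.0372]
ee_rot: [0.273, 0.962, -0.0, -0.0]
contact_force: [-0.2, -0.6, 0.7]
width: 0.0451
grip_force: 0.0
```

Call:
drive_tool(steps=[[[0, 0, 0, 0, 0, 0], [0, 0, 0, 0, 0, 0], [0, 0, 0, 0, 0, 0], [0, 0, 0, 0, 0, 0], [0, 0, 0, 0, 0, 0], [0, 0, 0, 0, 0, 0]]], jaw=255, newtons=40)

```text
t: 3.12
ee_pos: [0.4687, -0.3993, 0.0388]
ee_rot: [0.273, 0.962, -0.0, 0.001]
contact_force: [-0.3, 0.4, 6.4]
width: 0.0091
grip_force: 41.2
```

Call:
drive_tool(steps=[[[0, 0, -0.003, 0, 0, 0.01], [0, 0, -0.003, 0, 0, 0.02], [0, 0, -0.003, 0, 0, 0.03], [0, 0, -0.003, 0, 0, 0.04], [0, 0, -0.003, 0, 0, 0.05], [0, 0, -0.003, 0, 0, 0.06], [0, 0, -0.003, 0, 0, 0.07], [0, 0, -0.003, 0, 0, 0.08]]])

```text
t: 3.78
ee_pos: [0.4683, -0.3997, 0.0389]
ee_rot: [0.505, 0.863, -0.0, 0.001]
contact_force: [0.4, -1.2, -2.5]
width: 0.0084
grip_force: 40.2
```

Call:
drive_tool(steps=[[[0, 0, 0, 0, 0, 0.01], [0, 0, 0, 0, 0, 0.02], [0, 0, 0, 0, 0, 0.03], [0, 0, 0, 0, 0, 0.04], [0, 0, 0, 0, 0, 0.05], [0, 0, 0, 0, 0, 0.06], [0, 0, 0, 0, 0, 0.076], [0, 0, 0, 0, 0, 0.076]]])

```text
t: 4.45
ee_pos: [0.4677, -0.3999, 0.0389]
ee_rot: [0.695, 0.719, -0.001, 0.001]
contact_force: [0.3, -2.8, -3.2]
width: 0.0088
grip_force: 40.3
```

```bash
python3 - <<'E'
from h import *
s=sense();print(s['joints'].round(2),s['ee_pos'],s['contact_force'],s['moment'],s['width'])
delta([.467,-.3985,.038],ydir=np.radians(2.1))
E
```

```text
[ 0.84  0.96 -0.37  1.71  0.58  0.58  0.15] [ 0.46767117 -0.39988247  0.03891359] [ 0.28536683 -2.76650711 -3.20468801] [-0.59087259 -0.01317733 -0.06210608] 0.00879466444803819
shift [ 0.0028 -0.0012  0.0018]
turn [-0.      0.0003 -0.0003] deg [-0.   0.1 -0.1]
turn [4.000e-04 1.000e-04 4.997e-01] deg [  0.2   0.  179.9]
```

Angle reached. I'll open partly, rise and look.

Call:
drive_tool(steps=[[[0, 0, 0, 0, 0, 0], [0, 0, 0, 0, 0, 0], [0, 0, 0, 0, 0, 0], [0, 0, 0, 0, 0, 0]]], jaw=170)

```text
t: 4.78
ee_pos: [0.4682, -0.3984, 0.039]
ee_rot: [0.693, 0.721, 0.0, 0.0]
contact_force: [0.7, -0.4, -0.4]
width: 0.0285
grip_force: 0.0
```

Call:
drive_tool(steps=[[[0, 0, -0.02, 0, 0, 0], [0, 0, -0.07, 0, 0, 0], [0, 0, -0.14, 0, 0, 0], [0, 0, -0.21, 0, 0, 0], [0, 0, -0.27, 0, 0, 0], [0, 0, -0.3, 0, 0, 0], [0, 0, -0.3, 0, 0, 0], [0, 0, -0.3, 0, 0, 0]]])

```text
t: 5.45
ee_pos: [0.4683, -0.399, 0.1903]
ee_rot: [0.693, 0.72, 0.0, 0.001]
contact_force: [0.3, 0.5, -0.7]
width: 0.0283
grip_force: 0.0
```

```bash
python3 - <<'E'
from h import *
c=snap('wrist','w2');print(sense()['ee_pos'])
u,v=w2px('w2',[.467,-.3985,.035]);u=int(min(max(u,80),560));v=int(min(max(v,60),340));print(u-80,v-60)
cv2.imwrite('pics/crop2.png',cv2.resize(c['img'][v-60:v+60,u-80:u+80,::-1],None,fx=5,fy=5,interpolation=cv2.INTER_CUBIC))
E
```

```text
wrist ['img', 'K', 'hand_eye'] [ 0.465 -0.319  0.332]
[ 0.46742133 -0.39865328  0.18886267]
237 121
```

View pics/crop2.png

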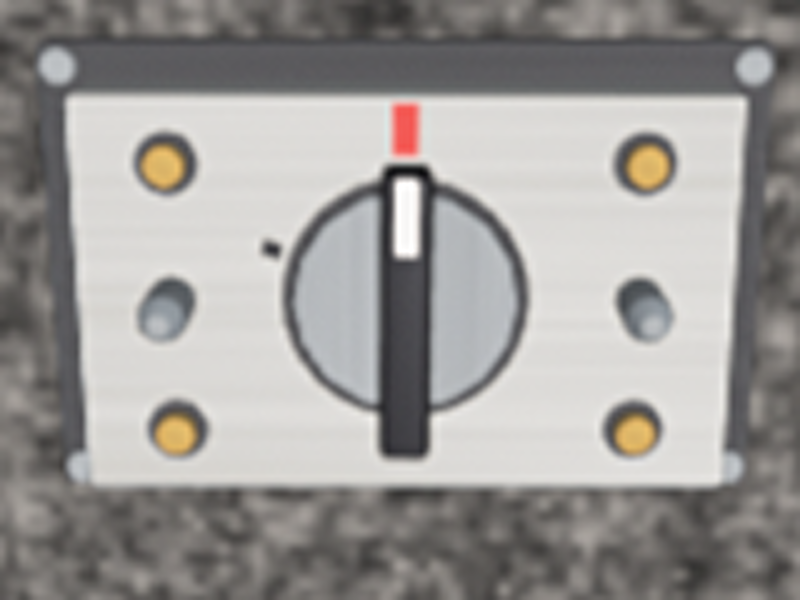

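The crop shows the white pointer (406,215) in line with the red mark (406,130), so the collar is locked. The plungers are at (165,166), (649,166), (177,434), (634,434).

```bash
python3 - <<'E'
from h import *
g=lambda c,r,z:px2w('w2',(c+.5)/5-.5+237,(r+.5)/5-.5+121,z)
P=np.array([g(*p,.035) for p in[(649,166),(634,434),(165,166),(177,434)]])
a=P[:2].mean(0)-P[2:].mean(0);print(P.mean(0),'low x dir',np.degrees(np.arctan2(a[1],a[0])),np.linalg.norm(a))
D=g(650,320,.048),g(160,320,.048);print(np.mean(D,0),np.linalg.norm(D[0]-D[1]))
b=g(406,172,.047)-g(405,450,.047);print('bar',np.degrees(np.arctan2(b[1],b[0])))
delta([.4765,-.1742,.19],ydir=np.radians(-2.4))
E
```

```text
[ 0.46720314 -0.39833674  0.035     ] low x dir 2.23937662809396 0.09107581333668158
[ 0.46699769 -0.39800948  0.048     ] 0.09107655098790374
bar 91.97891527216868
shift [ 0.4479  0.0353 -0.0023]
turn [-0.0001  0.      0.0128] deg [-0.   0.   4.6]
turn [-0.000e+00 -1.000e-04 -4.872e-01] deg [  -0.    -0.  -175.4]
```

Call:
drive_tool(steps=[[[0.08, 0.006, 0, 0, 0, 0.0128], [0.16, 0.012, 0, 0, 0, 0.0128], [0.24, 0.018, 0, 0, 0, 0.0128], [0.32, 0.025, 0, 0, 0, 0.0128], [0.4, 0.031, 0, 0, 0, 0.0128], [0.448, 0.0353, 0, 0, 0, 0.0128], [0.448, 0.0353, 0, 0, 0, 0.0128], [0.448, 0.0353, 0, 0, 0, 0.0128]]], jaw=110)

```text
t: 6.17
ee_pos: [0.4764, -0.1724, 0.1879]
ee_rot: [0.72, 0.694, -0.001, -0.001]
contact_force: [-0.2, -0.3, 0.7]
width: 0.0486
grip_force: 0.0
```

```bash
python3 - <<'E'
from h import *
c=snap('wrist','w3');print(sense()['ee_pos'])
cv2.imwrite('pics/crop3.png',cv2.resize(c['img'][110:250,220:420,::-1],None,fx=4,fy=4,interpolation=cv2.INTER_CUBIC))
E
```

```text
wrist ['img', 'K', 'hand_eye'] [ 0.48  -0.093  0.33 ]
[ 0.47622757 -0.1742929   0.18785801]
```

View pics/crop3.png

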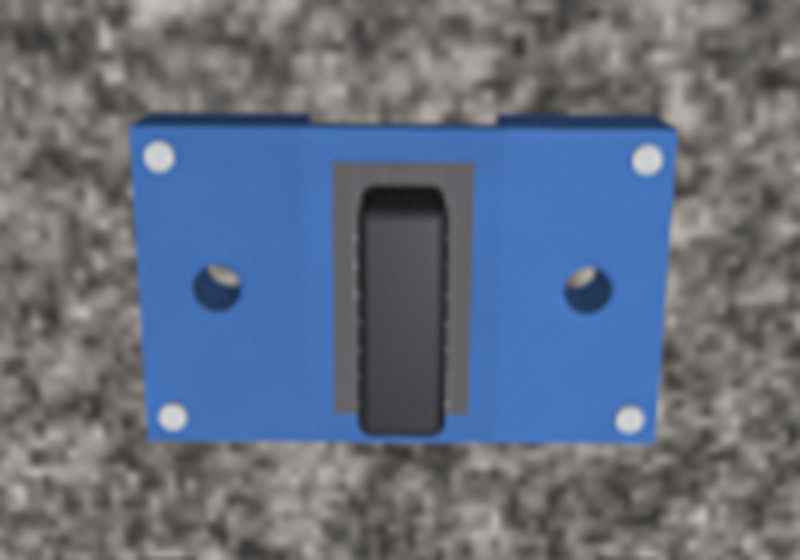

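The crop shows the rib upright at (402,310) and the bores at (217,288) and (588,290).

```bash
python3 - <<'E'
from h import *
g=lambda c,r,z:px2w('w3',(c+.5)/4-.5+220,(r+.5)/4-.5+110,z)
u=g(588,290,.028),g(217,288,.028);d=u[0]-u[1];print(np.mean(u,0),np.degrees(np.arctan2(d[1],d[0])),np.linalg.norm(d))
m=np.mean(u,0)
delta([m[0],m[1],.034],ydir=np.arctan2(d[1],d[0]))
E
```

```text
[ 0.47698197 -0.17311205  0.028     ] -2.387006036462999 0.09128896977501222
shift [0.0025 0.0022 0.3077]
turn [-0.0004  0.      0.    ] deg [-0.1  0.   0. ]
turn [-0.     -0.0006 -0.5   ] deg [  -0.    -0.2 -180. ]
```

Call:
drive_tool(steps=[[[0.002, 0.0015, 0.07, 0, 0, 0], [0.002, 0.0015, 0.14, 0, 0, 0], [0.002, 0.0015, 0.2, 0, 0, 0], [0.002, 0.0015, 0.25, 0, 0, 0], [0.002, 0.0015, 0.285, 0, 0, 0], [0.002, 0.0015, 0.3, 0, 0, 0], [0.002, 0.0015, 0.306, 0, 0, 0], [0.002, 0.0015, 0.306, 0, 0, 0]]])

```text
t: 6.88
ee_pos: [0.4775, -0.1743, 0.0353]
ee_rot: [0.722, 0.691, -0.001, -0.0]
contact_force: [-0.5, 0.1, 0.2]
width: 0.0487
grip_force: 0.0
```

Call:
drive_tool(steps=[[[0, 0, 0, 0, 0, 0], [0, 0, 0, 0, 0, 0], [0, 0, 0, 0, 0, 0], [0, 0, 0, 0, 0, 0], [0, 0, 0, 0, 0, 0], [0, 0, 0, 0, 0, 0]]], jaw=255, newtons=80)

```text
t: 7.38
ee_pos: [0.4781, -0.1738, 0.0371]
ee_rot: [0.722, 0.692, 0.0, 0.001]
contact_force: [-1.1, 1.0, 4.3]
width: 0.0184
grip_force: 79.5
```

Call:
drive_tool(steps=[[[0, 0, -0.02, 0, 0, 0], [0, 0, -0.06, 0, 0, 0], [0, 0, -0.12, 0, 0, 0], [0, 0, -0.18, 0, 0, 0], [0, 0, -0.22, 0, 0, 0], [0, 0, -0.24, 0, 0, 0], [0, 0, -0.24, 0, 0, 0], [0, 0, -0.24, 0, 0, 0]]])

```text
t: 8.05
ee_pos: [0.4774, -0.1736, 0.1557]
ee_rot: [0.722, 0.692, -0.0, 0.0]
contact_force: [-0.2, -0.3, -3.7]
width: 0.0185
grip_force: 78.9
```

```bash
python3 - <<'E'
from h import *
c=snap('wrist','w4');s=sense();print(s['ee_pos'],s['contact_force'],s['width'])
i=c['img'][:,:,::-1];cv2.imwrite('pics/crop4.png',i)
delta([.4671,-.3983,.154],ydir=np.radians(2.1))
E
```

```text
wrist ['img', 'K', 'hand_eye'] [ 0.481 -0.094  0.298]
[ 0.47689391 -0.17344043  0.15491   ] [ 0.24205975  0.34545655 -4.21867532] 0.018427863402133888
shift [-4.501e-01 -4.000e-04  1.800e-03]
turn [-0.0003 -0.     -0.0126] deg [-0.1 -0.  -4.5]
turn [-0.000e+00  4.000e-04  4.874e-01] deg [ -0.    0.2 175.5]
```

View pics/w4.png

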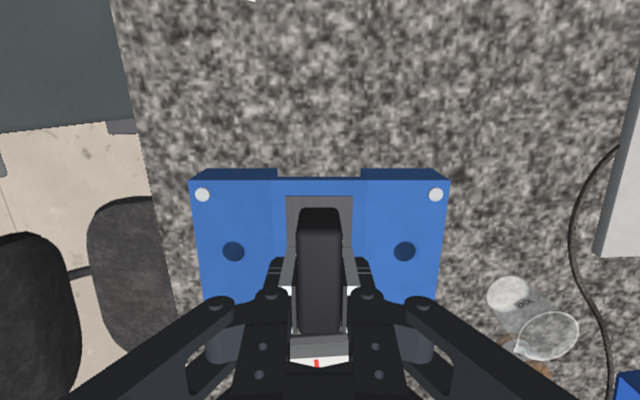

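The part hangs level from the rib, with bores at (233,251) and (404,251).

```bash
python3 - <<'E'
from h import *
s=sense();M=R.from_quat(s['ee_rot']).as_matrix()
i=cv2.imread('pics/w4.png')
def cen(f,i,c):  # dark-blue bore centroid near c
    x,y=c;w=i[y-18:y+18,x-18:x+18].astype(int);m=((w.sum(2)<200)).astype(np.uint8)
    n,l,st,ce=cv2.connectedComponentsWithStats(m);k=1+st[1:,4].argmax();return ce[k]+[x-18,y-18],st[k,4]
for c in((404,251),(233,251)):print(cen('',i,c))
u=[px2w('w4',*cen('',i,c)[0],.147) for c in((404,251),(233,251))];d=u[0]-u[1];m=np.mean(u,0)
print(m,np.linalg.norm(d),np.degrees(np.arctan2(d[1],d[0])),'tcp ang',np.degrees(np.arctan2(M[1,1],M[0,1])),'off tool',M.T@(m-s['ee_pos']))
E
```

```text
(array([405.16988417, 250.74517375]), np.int32(259))
(array([234.        , 251.91666667]), np.int32(228))
[ 0.47778034 -0.17200334  0.147     ] 0.09049683096508696 -1.9270411576231352 tcp ang -2.4471746654618256 off tool [0.00147385 0.00083849 0.00790847]
```

Call:
drive_tool(steps=[[[-0.05, 0, 0, 0, 0, 0], [-0.13, -0.001, 0, 0, 0, -0.006], [-0.21, -0.001, 0, 0, 0, -0.0122], [-0.29, -0.002, 0, 0, 0, -0.0122], [-0.37, -0.002, 0, 0, 0, -0.0122], [-0.43, -0.002, 0, 0, 0, -0.0122], [-0.453, -0.002, 0, 0, 0, -0.0122], [-0.453, -0.002, 0, 0, 0, -0.0122]]])

```text
t: 8.77
ee_pos: [0.4644, -0.404, 0.1531]
ee_rot: [0.697, 0.717, -0.002, -0.001]
contact_force: [-0.1, -0.1, -4.2]
width: 0.0187
grip_force: 78.8
```

Call:
drive_tool(steps=[[[0, 0, 0.04, 0, 0, 0], [0, 0, 0.08, 0, 0, 0], [0, 0, 0.1, 0, 0, 0], [0, 0, 0.11, 0, 0, 0], [0, 0, 0.11, 0, 0, 0], [0, 0, 0.11, 0, 0, 0]]])

```text
t: 9.27
ee_pos: [0.4677, -0.3989, 0.1009]
ee_rot: [0.695, 0.719, 0.0, -0.0]
contact_force: [-0.2, 0.1, -2.8]
width: 0.0187
grip_force: 78.6
```

```bash
python3 - <<'E'
from h import *
P=[sense()['ee_pos']]
c=snap('wrist','w5');s=sense();P.append(s['ee_pos']);print(P,s['contact_force'])
delta([.4663,-.3998,.1],ydir=np.radians(2.1))
a=cv2.resize(c['img'][200:310,180:460,::-1],(800,314),interpolation=cv2.INTER_CUBIC)
cv2.imwrite('pics/crop5.png',a)
E
```

```text
wrist ['img', 'K', 'hand_eye'] [ 0.465 -0.319  0.243]
[array([ 0.46767871, -0.39890534,  0.10086348]), array([ 0.46802063, -0.39929634,  0.10145145])] [-0.77662504 -0.18949638 -2.94867601]
shift [-0.0009 -0.0035  0.0029]
turn [ 0.0002  0.0001 -0.0003] deg [ 0.1  0.  -0.1]
turn [ 1.000e-04 -3.000e-04  4.997e-01] deg [ 0.000e+00 -1.000e-01  1.799e+02]
```

View pics/crop5.png

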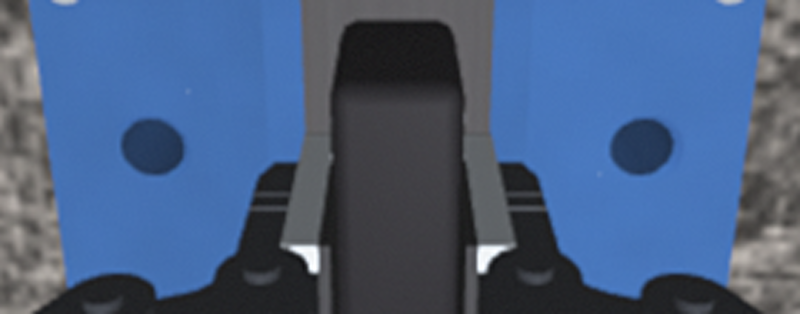

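The wrist view at (152,147) and (641,147) in the crop shows dark bores, so the dowels aren't visible at this slant. I'll average the pose noise instead.

```bash
python3 - <<'E'
from h import *
P=[];Q=[]
for k in range(12):
    c=read_camera('wrist');s=sense();P.append(s['ee_pos']);M=R.from_quat(s['ee_rot']).as_matrix();Q.append(np.degrees(np.arctan2(M[1,1],M[0,1])))
print(np.mean(P,0),np.std(P,0),np.mean(Q),np.std(Q))
H=np.array(c['hand_eye']);K=c['K']
i=c['img'].astype(int)
u=[]
for x,y in((404,251),(233,251)):
    w=i[y-25:y+25,x-25:x+25];m=(w.sum(2)<200).astype(np.uint8);n,l,st,ce=cv2.connectedComponentsWithStats(m)
    k=1+np.argmin(np.hypot(*(ce[1:]-25).T)+1e3*(st[1:,4]<80));px=ce[k]+[x-25,y-25]
    r=H[:3,:3]@np.array([(px[0]-K[0,2])/K[0,0],-(px[1]-K[1,2])/K[1,1],-1]);u.append(H[:3,3]+(.0083-H[2,3])/r[2]*r);print(px,st[k,4])
print('bores in tool',u,np.mean(u,0),np.degrees(np.arctan2(*(u[0]-u[1])[:2])))
E
```

```text
[ 0.46750702 -0.39974499  0.10133431] [3.07809101e-04 9.34963301e-05 3.53193464e-04] 1.9558108984060603 0.010044240075698182
[404.42068966 250.83448276] 290
[233.23958333 251.21527778] 288
bores in tool [array([0.00219008, 0.04496973, 0.0083    ]), array([ 0.0018124 , -0.04527721,  0.0083    ])] [ 0.00200124 -0.00015374  0.0083    ] 0.23977751842819
```

Call:
drive_tool(steps=[[[-0.001, 0, 0.01, 0, 0, 0], [-0.001, 0, 0.02, 0, 0, 0], [-0.001, 0, 0.028, 0, 0, 0], [-0.001, 0, 0.034, 0, 0, 0], [-0.001, 0, 0.038, 0, 0, 0], [-0.001, 0, 0.042, 0, 0, 0], [-0.001, 0, 0.042, 0, 0, 0]]])

```text
t: 10.5
ee_pos: [0.4671, -0.3999, 0.0793]
ee_rot: [0.695, 0.719, -0.0, -0.0]
contact_force: [0.6, 0.3, -3.3]
width: 0.0184
grip_force: 78.6
```

Force unchanged, so the dowels have entered freely (underside about 43 mm). Continuing down.

Call:
drive_tool(steps=[[[0, 0, 0.005, 0, 0, 0], [0, 0, 0.009, 0, 0, 0], [0, 0, 0.013, 0, 0, 0], [0, 0, 0.017, 0, 0, 0], [0, 0, 0.017, 0, 0, 0]]])

```text
t: 10.92
ee_pos: [0.4673, -0.4002, 0.0714]
ee_rot: [0.695, 0.719, -0.0, 0.0]
contact_force: [-0.3, -0.0, 1.6]
width: 0.0186
grip_force: 79.5
```

Call:
drive_tool(steps=[[[0, 0, 0.003, 0, 0, 0], [0, 0, 0.006, 0, 0, 0], [0, 0, 0.009, 0, 0, 0], [0, 0, 0.012, 0, 0, 0], [0, 0, 0.012, 0, 0, 0]]])

```text
t: 11.33
ee_pos: [0.4673, -0.4001, 0.0671]
ee_rot: [0.695, 0.719, -0.0, 0.0]
contact_force: [-5.2, 3.2, 14.4]
width: 0.0185
grip_force: 81.4
```

Call:
drive_tool(steps=[[[0, 0, 0.002, 0, 0, 0], [0, 0, 0.004, 0, 0, 0], [0, 0, 0.004, 0, 0, 0], [0, 0, 0.004, 0, 0, 0]]])

```text
t: 11.67
ee_pos: [0.4673, -0.4001, 0.0671]
ee_rot: [0.695, 0.719, -0.001, 0.001]
contact_force: [-8.7, 5.2, 30.1]
width: 0.0185
grip_force: 83.3
```

```bash
python3 - <<'E'
from h import *
P=[];F=[]
for k in range(6):
    c=snap('side','side6') if k==0 else read_camera('side');s=sense();P.append(s['ee_pos']);F.append(s['contact_force'])
print(np.mean(P,0),np.mean(F,0),s['moment'],s['ee_rot'])
t=read_camera('top')['img'][205:285,384:464,::-1]
i=c['img'][230:310,210:310,::-1]
a=cv2.resize(i,(700,560),interpolation=cv2.INTER_CUBIC)
cv2.imwrite('pics/crop6.png',a)
E
```

```text
side ['img', 'K', 'position', 'orientation'] [ 0.866 -0.796  1.207]
[ 0.467285   -0.40012996  0.06706716] [-7.98528131  4.53640305 29.61186732] [1.17553248 1.77875338 0.02876774] [ 6.94966846e-01  7.19041031e-01 -7.18279658e-04  7.49535210e-04]
```

View pics/crop6.png

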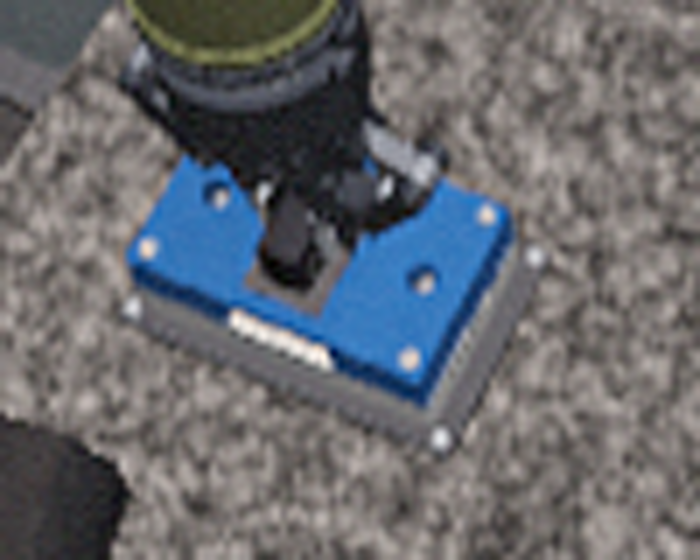

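The dowels show inside both bores at (217,193) and (424,281). The TCP sits at 67.1 mm, which is 30.0 mm above where I gripped the part on the bench. The push rose from 14 to 30 N with no further travel, so the mould is fully shut. Handing in.

```bash
python3 -c "
from bench import *
print(hand_in())"
```

```text
the job is handed in; nothing more can be done
None
```

The collar is locked at the red mark and the upper half is on both dowels, pressed fully shut and still held by the gripper at about 30 N; the job is handed in at about 12 s, and nothing touched the bystanders.

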